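# Lock the open canister in the confectioner's back room

### The job

The ingredient canister with the green-gripped lid has been left open. Push its lid down and turn it a quarter turn clockwise (seen from above) until the grip points at the black marks and the lid stays locked down, then let go. Leave the closed canisters with the red and blue grips alone.

Things in the scene. Friction and masses are not known exactly. Their poses are not given: they have to be found in the camera images.
- green_lid: Loose white lid, 0.22 kg, in the mouth of the open canister with 5 mm side play. Disc 90 mm wide; two lugs reach 58 mm from the axis along its +x and -x. On it a green bar grip, 74 mm long along lid x, 24 wide along y, 18 to 54 mm above the underside. Origin: centre of the underside, z up; at the start 122.5 mm above the canister's foot, locked 117. Turns clockwise only, 90 degrees to a stop.
- green_canister: The open canister: aluminium, 140 mm wide, rim 130 mm high, fixed. Origin: centre of its foot. Yellow rim marks along its +x and -x (bar points there unlocked), black ones along +y and -y (locked). A sprung gasket carries the lid: 6 N to start it, 13 N at 10 mm. Push it 6 mm or more (10 is good, bottoms at 14) and keep it down to turn the lugs under the lips; let go, it rises to the lips.
- red_canister: Bystander to be left alone: like the open canister and fixed, 140 mm wide, but closed and locked, its white lid with a red bar grip of the same size (top 171 mm above the table) pointing at its black marks. Origin: centre of its foot.
- blue_canister: Second bystander to be left alone, closed and locked like the red one, with a blue bar grip. Same sizes. Origin: centre of its foot.
Not all that is in view belongs to the job. What is shaped like the green_lid but brown is not meant.

How it is judged:
By the outcome, as a careful person would: the job done as asked, in the order asked, and still so for the second after the job is handed in, with the robot touching nothing.
It also fails if it takes over 32 s, if anything falls off the work surface, if the arm or the gripper's body presses on something with over 40 N, if the wrist force passes 120 N, or if a joint passes its speed limit or range.

### The arm

A 6-joint arm with a two-finger parallel gripper is mounted at the origin on the work surface. World frame = base frame: x ahead of the robot, y to its left, z up, the work surface at z = 0. Lengths are in m, angles in rad, forces in N, time in s.
With the tool pointing down it reaches from about 0.4 to 0.825 m from the base axis. Payload 7 kg.
Tool frame: the origin (TCP) lies midway between the tips of the shut fingers; the grasp point (between the pads) lies 19 mm behind it; y points along the fingers, z is the direction in which the jaws open and shut, and the axes are right-handed (so a half turn about y gives the same grasp; the last joint's range is limited). The gripper opens to 88 mm and grips with 3 to 60 N. Pads are 19 mm wide; open, the fingers measure 130 mm over their backs; the gripper's body (78 mm by 193 mm) begins 47 mm behind the grasp point.
Start: joints at [-0.941, 0.359, 0.012, 0, -1.224, -0.288], TCP at [0.226, -0.636, 0.227] pointing down, gripper open.
Joint ranges: [-3.07, 3.07], [-1.43, 2.12], [-1.02, 1.25], [-3.03, 1.67], [-3.05, -0], [-3.03, 3.03]. Speed limits (rad/s): [2.39, 2.39, 3.01, 3.14, 3.14, 3.14].

### API

Orientations are given as [roll, pitch, yaw] about the fixed x, y, z axes, in that order (R = Rz(yaw) Ry(pitch) Rx(roll)).
In Python, from station import arm gives the robot as it stands.
- The arm moves only by the tool move_arm, never from a script. Its argument "deltas" is a list of rows, each an object with "dp": the shift along the tool's x, y, z in mm, a list of three; "rotation": the turn, a rotation vector about the tool's x, y, z in degrees, a list of three. A call has 1 to 5 rows; each row shifts and turns the pose as measured when the row begins, along the tool's axes as they then stand; what a row does not reach is not made up. A row lasts 1/12 s, in which the tool goes at most 41.7 mm and 7.16 degrees, less where a joint would pass 70% of its speed; a pose out of reach is approached as far as the arm can. A call is refused whole if a number of a shift passes 41.7 or a number of a turn 7.16, either way. A call with a gripper value outside its range is refused whole. "jaw" is the closure in counts, from 0 (fully open) to 255 (shut), set as the call begins (left out, the last holds). The fingers move at their own pace and stop on an object; "squeeze" is the grip in N (left out, the last holds). Time passes only in rows, so rows that do not move let the fingers close. It gives the time, the measured TCP pose, the force and the opening at its end, in the units of the state.
- arm.get_state(): the state, without advancing time (a new reading comes with each control period).
- arm.grab_frame(name): name is "scene" or "top"; returns a dict with "pixels" (400x640x3 uint8, red, green, blue), "z_map" (400x640 float32, m along the optical axis (not along the pixel's ray), 0 where there is no reading), "fx", "fy", "cx", "cy" (pixels), "cam_to_world" (4x4, takes a point from camera to world coordinates). Camera axes: x right, y down, z forward; pixel columns grow to the right and rows downward; lengths in m; the calibration is good to about 2 mm. A picture is of the moment at which its call begins.
- arm.job_done(): hands the job in, once; it reports no verdict.
The state is a dict: "t": time; "q": joint angles; "qd": joint speeds; "joint_efforts": joint torques, N m; "eef_pos": TCP position; "ee_rot": TCP orientation; "force": force on the tool from outside, world axes, zero at the start; "moment": the same for the moment, N m; "width": finger opening in m.
Only numpy, scipy, OpenCV 4.12 (cv2) and the standard library are available. Lean on these libraries where they do the work, as an engineer would, in place of code of your own. Each camera call takes 0.05 s, during which the arm holds its last target.

## Working session

There is one attempt and no reset: what is moved stays moved. The work goes in short steps, Python scripts to look and compute and a tool call to move; the robot and the scene stay as the last step left them, time stands still between calls to the robot, and variables do not carry over. Pictures are saved under pics/ and viewed, and the job is handed in when it is done.

Besides the shell and the picture viewer there is one more tool, called by a JSON object that holds its "api" and its "payload", one argument or row to a line. move_arm: Moves the arm, as the interface text tells. Its arguments: {"type":"object","properties":{"deltas":{"type":"array","items":{"type":"object","properties":{"dp":{"type":"array","items":{"type":"number"}},"rotation":{"type":"array","items":{"type":"number"}}}}},"jaw":{"type":"number"},"squeeze":{"type":"number"}},"required":["deltas"]}

```bash
mkdir -p pics; ls
python3 - <<'E'
from station import arm
import cv2,numpy as np
s=arm.get_state();print({k:np.round(v,3).tolist() for k,v in s.items()})
for n in("top","scene"):
    f=arm.grab_frame(n);cv2.imwrite(f"pics/{n}0.png",f["pixels"][:,:,::-1]);np.savez(f"{n}0.npz",**f)
    print(n,f["fx"],f["cx"],f["cy"],np.round(f["cam_to_world"],3).tolist())
E
```

```text
pics
{'t': 0.0, 'q': [-0.941, 0.359, 0.011, -0.0, -1.224, -0.288], 'qd': [-0.001, -0.001, 0.0, 0.002, 0.002, -0.0], 'joint_efforts': [-0.002, -58.272, 29.304, 6.997, 0.007, -0.0], 'eef_pos': [0.226, -0.635, 0.226], 'ee_rot': [-1.569, 0.0, 0.342], 'force': [0.038, -0.171, 0.791], 'moment': [-0.011, 0.034, 0.047], 'width': 0.088}
top 385.2512947230833 329.0434600537273 196.90585957357638 [[-0.02, -0.992, 0.126, 0.368], [-1.0, 0.019, -0.009, -0.082], [0.007, -0.126, -0.992, 0.953], [0.0, 0.0, 0.0, 1.0]]
scene 507.7593210052297 323.77857272285246 200.91334607924077 [[0.469, 0.832, -0.295, 0.774], [0.883, -0.445, 0.149, -0.251], [-0.007, -0.331, -0.944, 1.145], [0.0, 0.0, 0.0, 1.0]]
```

View pics/top0.png

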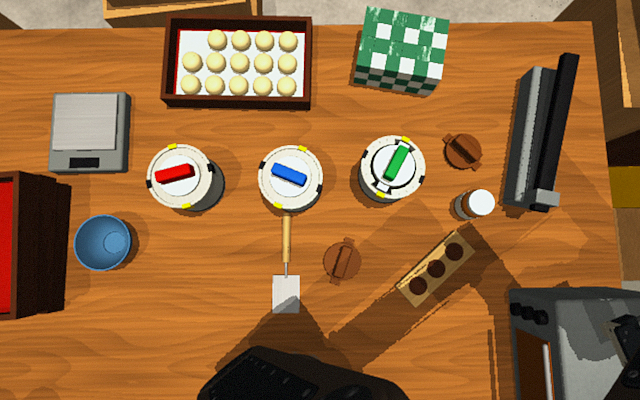

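View pics/scene0.png

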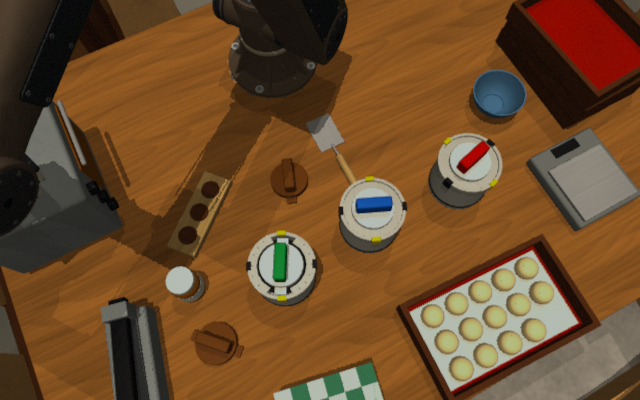

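The top view shows the green bar grip on the open white lid at about (397,163). The closed canisters are at (174,174) red and (289,175) blue. The brown lid-shaped decoys are at (462,152) and (342,261), and the green-checked box at (400,50) is not involved. Next I'll measure and confirm with a crop.

```bash
cat > h.py <<'E'
import cv2,numpy as np
def ray(f,u,v,z):
    T=f["cam_to_world"];d=T[:3,:3]@np.array([(u-f["cx"])/f["fx"],(v-f["cy"])/f["fy"],1]);o=T[:3,3]
    return o+d*(z-o[2])/d[2]
def dep(f,mask):
    v,u=np.nonzero(mask);z=f["z_map"][v,u];T=f["cam_to_world"]
    k=z>0;u,v,z=u[k],v[k],z[k]
    P=np.c_[(u-f["cx"])/f["fx"]*z,(v-f["cy"])/f["fy"]*z,z]
    return P@T[:3,:3].T+T[:3,3]
def mask(f,lo,hi,box):
    h=cv2.cvtColor(f["pixels"],cv2.COLOR_RGB2HSV);m=cv2.inRange(h,lo,hi)
    b=np.zeros_like(m);b[box[1]:box[3],box[0]:box[2]]=255
    return m&b
def bar(P,zmin,zmax=1):
    T=P[(P[:,2]>zmin)&(P[:,2]<zmax)]
    c,(w,h),a=cv2.minAreaRect((T[:,:2]*1000).astype(np.float32))
    bx=cv2.boxPoints((c,(w,h),a));e=[bx[1]-bx[0],bx[2]-bx[1]];e=max(e,key=np.linalg.norm)
    return np.round(c,1),np.round((w,h),1),round(np.degrees(np.arctan2(e[1],e[0])),1),len(T),np.median(T[:,2])
E
python3 - <<'E'
from h import *
F={n:dict(np.load(n+"0.npz")) for n in("top","scene")}
for n,bx in(("top",(350,125,440,210)),("scene",(235,220,330,315))):
    f=F[n];m=mask(f,(45,100,40),(80,255,255),bx)
    P=dep(f,m);print(n,m.astype(bool).sum(),np.percentile(P[:,2],[1,20,50,80,99]).round(4));print(bar(P,np.percentile(P[:,2],50)-.004))
    for nm,lo,hi in(("yel",(22,150,120),(32,255,255)),("blk",(0,0,0),(180,255,35))):
        m=mask(f,lo,hi,bx);k,l,st,c=cv2.connectedComponentsWithStats(m)
        for i in range(1,k):
            if st[i,4]>=8: print(nm,c[i].round(1),st[i,4],(ray(f,*c[i],.130)*1000).round(1),np.median(dep(f,l==i)[:,2]).round(3) )
    x0,y0,x1,y1=bx;cv2.imwrite(f"pics/{n}c.png",cv2.resize(f["pixels"][y0:y1,x0:x1,::-1],None,fx=6,fy=6,interpolation=cv2.INTER_CUBIC))
E
```

```text
top 410 [0.1491 0.1752 0.1767 0.178  0.1799]
(array([ 537.5, -229.7]), array([22.4, 71.2]), np.float32(-29.3), 368, np.float64(0.1769553613260028))
yel [405.2 138.7] 39 [ 598.1 -259.5  130. ] 0.133
yel [380.1 194.1] 40 [ 476.2 -199.8  130. ] 0.132
blk [364.9 153.4] 16 [ 566.7 -169.8  130. ] 0.133
blk [373.5 172. ] 58 [ 524.9 -187.4  130. ] 0.123
blk [398.3 186. ] 50 [ 493.2 -239.9  130. ] 0.123
blk [421.1 178.6] 16 [ 508.4 -290.1  130. ] 0.132
scene 481 [0.148  0.1725 0.175  0.1768 0.1792]
(array([ 537.4, -231.8]), array([22.6, 72.9]), np.float32(-28.1), 409, np.float64(0.17547414347067858))
yel [280.7 232. ] 42 [ 474.3 -201.6  130. ] 0.131
yel [281.2 297.9] 46 [ 596.4 -261.1  130. ] 0.131
blk [290.3 242.1] 11 [ 502.9 -193.7  130. ] 0.122
blk [302.7 263.1] 38 [ 554.2 -191.2  130. ] 0.121
blk [314.4 263.4] 23 [ 565.9 -170.6  130. ] 0.132
blk [248.  265.8] 22 [ 506.8 -291.7  130. ] 0.131
blk [263.8 280.5] 8 [ 548.8 -276.6  130. ] 0.122
blk [271.6 288.5] 19 [ 570.7 -269.8  130. ] 0.122
blk [288.1 289.6] 17 [ 588.2 -241.5  130. ] 0.122
```

View pics/topc.png

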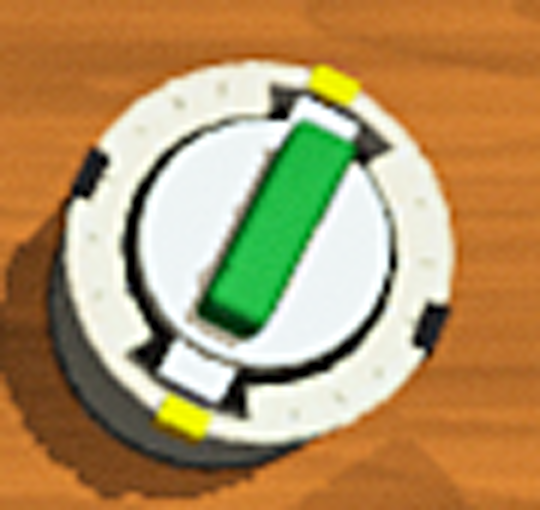

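View pics/scenec.png

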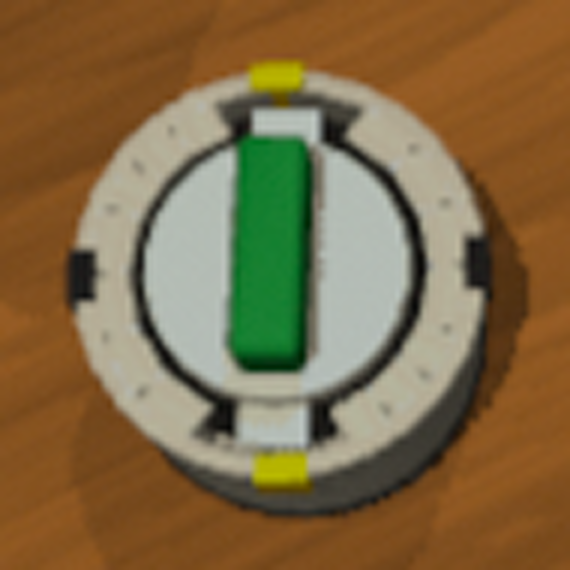

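The crops confirm it: a white lid with lugs, the green bar pointing at the yellow marks, and black marks to either side. Canister centre is about (537,-230.5) mm and bar yaw about -28.7°. I'll grip at yaw 151° so joint 6 has room to turn, ending near 64°. First I'll check obstacle heights along the path.

Run:
```python
from h import *
for n in("top","scene"):
    f=dict(np.load(n+"0.npz"));P=dep(f,np.ones((400,640),bool))
    a=np.array([226,-636])/1e3;b=np.array([537,-231])/1e3;d=b-a;L=np.hypot(*d);d/=L
    s=(P[:,:2]-a)@d;t=(P[:,:2]-a)@np.array([-d[1],d[0]])
    for s0 in np.arange(-.05,.62,.06):
        r=[]
        for lo,hi in((-.16,-.1),(-.1,-.03),(-.03,.03),(.03,.1),(.1,.16)):
            k=(s>s0)&(s<s0+.06)&(t>lo)&(t<hi);r.append(round(float(np.percentile(P[k,2],99)),3) if k.sum()>5 else None)
        print(n,round(s0,2),r)
```

```text
top -0.05 [0.004, 0.216, 0.218, 0.218, 0.218]
top 0.01 [0.004, 0.197, 0.316, 0.336, 0.217]
top 0.07 [0.004, 0.004, 0.216, 0.335, 0.213]
top 0.13 [0.127, 0.004, 0.004, 0.004, 0.004]
top 0.19 [0.127, 0.004, 0.024, 0.025, 0.004]
top 0.25 [0.067, 0.104, 0.068, 0.026, 0.671]
top 0.31 [0.055, 0.104, 0.052, 0.023, 0.025]
top 0.37 [0.055, 0.005, 0.004, 0.004, 0.004]
top 0.43 [0.017, 0.142, 0.144, 0.139, 0.005]
top 0.49 [0.004, 0.178, 0.179, 0.177, 0.004]
top 0.55 [0.005, 0.133, 0.142, 0.132, 0.132]
top 0.61 [0.005, 0.005, 0.004, 0.133, 0.174]
scene -0.05 [0.005, 0.212, 0.216, 0.217, 0.219]
scene 0.01 [0.005, 0.197, 0.217, 0.336, 0.218]
scene 0.07 [0.005, 0.005, 0.215, 0.333, 0.213]
scene 0.13 [0.129, 0.005, 0.006, 0.005, 0.005]
scene 0.19 [0.581, 0.632, 0.671, 0.716, 0.721]
scene 0.25 [0.062, 0.639, 0.664, 0.714, 0.72]
scene 0.31 [0.054, 0.102, 0.005, 0.02, 0.025]
scene 0.37 [0.054, 0.004, 0.004, 0.005, 0.004]
scene 0.43 [0.005, 0.139, 0.143, 0.141, 0.005]
scene 0.49 [0.004, 0.176, 0.179, 0.177, 0.005]
scene 0.55 [0.003, 0.13, 0.14, 0.132, 0.132]
scene 0.61 [0.004, 0.004, 0.004, 0.13, 0.172]
```

{"api": "move_arm", "payload": {
  "deltas": [
    {"dp":[0,-30,0],"rotation":[0,0,0]},
    {"dp":[25,-10,15],"rotation":[0,0,0]},
    {"dp":[33,0,21],"rotation":[0,0,0]},
    {"dp":[33,0,21],"rotation":[0,0,0]},
    {"dp":[33,0,21],"rotation":[0,0,0]}
  ],
  "jaw": 0,
  "squeeze": 55
}}

```text
t: 0.52
eef_pos: [0.3143, -0.5208, 0.2623]
ee_rot: [-1.561, 0.003, 0.332]
force: [0.9, 0.3, -0.3]
width: 0.0878
```

{"api": "move_arm", "payload": {
  "deltas": [
    {"dp":[33,0,22],"rotation":[0,0,0]},
    {"dp":[33,0,22],"rotation":[0,0,0]},
    {"dp":[33,0,22],"rotation":[0,0,0]},
    {"dp":[33,0,22],"rotation":[0,0,0]},
    {"dp":[33,0,22],"rotation":[0,0,0]}
  ]
}}

```text
t: 0.93
eef_pos: [0.4376, -0.3546, 0.2616]
ee_rot: [-1.559, 0.004, 0.329]
force: [0.1, 0.5, -0.3]
width: 0.088
```

{"api": "move_arm", "payload": {
  "deltas": [
    {"dp":[33,0,22],"rotation":[0,0,0]},
    {"dp":[33,0,22],"rotation":[0,0,0]},
    {"dp":[33,0,22],"rotation":[0,0,0]},
    {"dp":[0,0,0],"rotation":[0,-7,0]},
    {"dp":[0,0,0],"rotation":[0,-7,0]}
  ]
}}

```text
t: 1.35
eef_pos: [0.516, -0.2474, 0.2607]
ee_rot: [-1.556, 0.001, 0.58]
force: [-0.5, -0.3, -0.2]
width: 0.0878
```

{"api": "move_arm", "payload": {
  "deltas": [
    {"dp":[0,0,0],"rotation":[0,-7.1,0]},
    {"dp":[0,0,0],"rotation":[0,-7.1,0]},
    {"dp":[0,0,0],"rotation":[0,-7.1,0]},
    {"dp":[0,0,0],"rotation":[0,-7.1,0]},
    {"dp":[0,0,0],"rotation":[0,-7.1,0]}
  ]
}}

```text
t: 1.77
eef_pos: [0.5164, -0.244, 0.2582]
ee_rot: [-1.554, -0.008, 1.203]
force: [-0.0, -0.7, -0.0]
width: 0.0878
```

{"api": "move_arm", "payload": {
  "deltas": [
    {"dp":[0,0,0],"rotation":[0,-7.1,0]},
    {"dp":[0,0,0],"rotation":[0,-7.1,0]},
    {"dp":[0,0,0],"rotation":[0,-7.1,0]},
    {"dp":[0,0,0],"rotation":[0,-7.1,0]},
    {"dp":[0,0,0],"rotation":[0,-7.1,0]}
  ]
}}

```text
t: 2.18
eef_pos: [0.5151, -0.2432, 0.256]
ee_rot: [-1.558, -0.018, 1.828]
force: [-0.8, -0.6, -0.2]
width: 0.0876
```

{"api": "move_arm", "payload": {
  "deltas": [
    {"dp":[0,0,0],"rotation":[0,-7.1,0]},
    {"dp":[0,0,0],"rotation":[0,-7.1,0]},
    {"dp":[0,0,0],"rotation":[0,-7.1,0]},
    {"dp":[0,0,0],"rotation":[0,-7.1,0]},
    {"dp":[0,0,0],"rotation":[0,-7.1,0]}
  ]
}}

```text
t: 2.6
eef_pos: [0.5138, -0.2427, 0.2539]
ee_rot: [-1.57, -0.026, 2.453]
force: [-0.2, -0.2, -0.6]
width: 0.0879
```

```bash
cat > go.py <<'E'
import sys,numpy as np
from scipy.spatial.transform import Rotation as R
from station import arm
def go(x,y,z,yaw):
    s=arm.get_state();p=np.array(s["eef_pos"]);A=R.from_euler("xyz",s["ee_rot"]);B=R.from_euler("xyz",[-90,0,yaw],degrees=True)
    print("t",round(s["t"],2),"p",(p*1000).round(1),"rpy",np.degrees(s["ee_rot"]).round(2),"F",np.round(s["force"],1),"M",np.round(s["moment"],2),"w",round(s["width"],4),"q6",round(s["q"][5],2))
    print("dp",A.inv().apply(np.array([x,y,z])-p*1000).round(1),"rot",np.degrees((A.inv()*B).as_rotvec()).round(2))
if __name__=="__main__": go(*map(float,sys.argv[1:]))
E
python3 go.py 537 -231 190 151.3
```

```text
t 2.6 p [ 513.8 -242.7  253.9] rpy [-89.96  -1.49 140.54] F [-0.2 -0.2 -0.6] M [-0.12  0.04  0.02] w 0.0879 q6 0.99
dp [-12.2  63.5 -23.8] rot [  0.1  -10.76   1.49]
```

{"api": "move_arm", "payload": {
  "deltas": [
    {"dp":[-6,12,-12],"rotation":[0,-5.5,0.7]},
    {"dp":[-6,12,-12],"rotation":[0,-5.3,0.7]},
    {"dp":[0,0,0],"rotation":[0,0,0]}
  ]
}}

```text
t: 2.85
eef_pos: [0.5375, -0.2302, 0.2288]
ee_rot: [-1.573, -0.0, 2.657]
force: [0.2, -1.0, -0.5]
width: 0.0877
```

```bash
python3 go.py 537 -231 190 151.3; python3 -c "
from station import arm;print(arm.get_state()['q'])"
```

```text
t 2.85 p [ 537.5 -230.2  228.8] rpy [-9.0130e+01 -2.0000e-02  1.5223e+02] F [ 0.2 -1.  -0.5] M [-0.06  0.23 -0.03] w 0.0877 q6 1.16
dp [ 0.  38.8  1. ] rot [0.13 0.93 0.02]
[-0.07202423  0.20992193 -0.18874124 -0.00242049 -1.17154783  1.15913977]
```

{"api": "move_arm", "payload": {
  "deltas": [
    {"dp":[0,25,0.5],"rotation":[0,0.9,0]},
    {"dp":[0,25,0.5],"rotation":[0,0,0]},
    {"dp":[0,20,0],"rotation":[0,0,0]},
    {"dp":[0,8,0],"rotation":[0,0,0]},
    {"dp":[0,0,0],"rotation":[0,0,0]}
  ]
}}

```text
t: 3.27
eef_pos: [0.5367, -0.2311, 0.149]
ee_rot: [-1.573, -0.001, 2.634]
force: [-0.4, 0.3, -1.0]
width: 0.0875
```

```bash
python3 go.py 537 -231 145 151.3; python3 -c "
from station import arm;import cv2
cv2.imwrite('pics/s1.png',arm.grab_frame('scene')['pixels'][170:350,180:400,::-1].repeat(3,0).repeat(3,1))"
```

```text
t 3.27 p [ 536.7 -231.1  149. ] rpy [-9.0100e+01 -5.0000e-02  1.5091e+02] F [-0.4  0.3 -1. ] M [-0.11  0.22 -0.03] w 0.0875 q6 1.14
dp [-0.2  4.  -0.2] rot [ 0.1  -0.39  0.05]
```

View pics/s1.png

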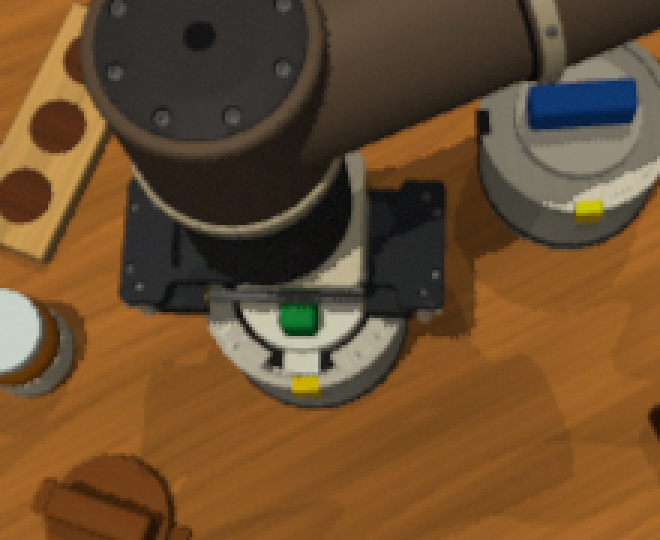

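The crop shows the gripper straddling the green bar at (300,318). The blue canister is well clear, so I'll go down the last 4 mm and close.

{"api": "move_arm", "payload": {
  "deltas": [
    {"dp":[0,4.5,0],"rotation":[0,0,0]},
    {"dp":[0,0,0],"rotation":[0,0,0]}
  ]
}}

```text
t: 3.48
eef_pos: [0.5379, -0.2316, 0.147]
ee_rot: [-1.573, 0.002, 2.633]
force: [-0.2, -0.0, -1.2]
width: 0.0878
```

{"api": "move_arm", "payload": {
  "deltas": [
    {"dp":[0,0,0],"rotation":[0,0,0]},
    {"dp":[0,0,0],"rotation":[0,0,0]},
    {"dp":[0,0,0],"rotation":[0,0,0]},
    {"dp":[0,0,0],"rotation":[0,0,0]},
    {"dp":[0,0,0],"rotation":[0,0,0]}
  ],
  "jaw": 255,
  "squeeze": 55
}}

```text
t: 3.9
eef_pos: [0.5399, -0.2322, 0.151]
ee_rot: [-1.575, 0.008, 2.633]
force: [-0.3, 0.1, 0.9]
width: 0.0595
```

{"api": "move_arm", "payload": {
  "deltas": [
    {"dp":[0,0,0],"rotation":[0,0,0]},
    {"dp":[0,0,0],"rotation":[0,0,0]},
    {"dp":[0,0,0],"rotation":[0,0,0]},
    {"dp":[0,0,0],"rotation":[0,0,0]},
    {"dp":[0,0,0],"rotation":[0,0,0]}
  ]
}}

```text
t: 4.32
eef_pos: [0.5401, -0.2322, 0.1515]
ee_rot: [-1.575, 0.009, 2.633]
force: [-0.1, -0.2, 0.1]
width: 0.0264
```

```bash
python3 go.py 537 -231 134 151.3
```

```text
t 4.32 p [ 540.1 -232.2  151.5] rpy [-90.26   0.49 150.85] F [-0.1 -0.2  0.1] M [-0.07  0.2   0.02] w 0.0264 q6 1.14
dp [ 3.4 17.5  0.5] rot [ 0.26 -0.45 -0.49]
```

{"api": "move_arm", "payload": {
  "deltas": [
    {"dp":[3,6.5,0.5],"rotation":[0,-0.4,-0.5]},
    {"dp":[0,1,0],"rotation":[0,0,0]},
    {"dp":[0,0.5,0],"rotation":[0,0,0]},
    {"dp":[0,0.5,0],"rotation":[0,0,0]}
  ]
}}

```text
t: 4.65
eef_pos: [0.5391, -0.2317, 0.1456]
ee_rot: [-1.575, 0.004, 2.642]
force: [-2.7, 2.7, 8.1]
width: 0.0238
```

```bash
python3 go.py 537 -231 134 151.3
```

```text
t 4.65 p [ 539.1 -231.7  145.6] rpy [-90.27   0.24 151.4 ] F [-2.7  2.7  8.1] M [ 0.57  0.93 -0.04] w 0.0238 q6 1.15
dp [ 2.3 11.6  0.5] rot [ 0.27  0.1  -0.24]
```

{"api": "move_arm", "payload": {
  "deltas": [
    {"dp":[1,4,0.3],"rotation":[0,0,0]},
    {"dp":[1,4,0],"rotation":[0,0,0]},
    {"dp":[0,2,0],"rotation":[0,0,0]},
    {"dp":[0,1,0],"rotation":[0,0,0]}
  ]
}}

```text
t: 4.98
eef_pos: [0.5392, -0.2317, 0.1394]
ee_rot: [-1.576, 0.01, 2.644]
force: [-4.0, 2.8, 11.0]
width: 0.0236
```

```bash
python3 go.py 537 -231 136 151.3;  python3 -c "
from station import arm;import cv2
f=arm.grab_frame('scene')
from h import *
P=dep(f,mask(f,(45,100,40),(80,255,255),(235,220,330,315)));print(len(P),np.percentile(P[:,2],[20,50,80]))
cv2.imwrite('pics/s2.png',f['pixels'][170:350,180:400,::-1].repeat(3,0).repeat(3,1))"
```

```text
t 4.98 p [ 539.2 -231.7  139.4] rpy [-90.27   0.56 151.51] F [-4.   2.8 11. ] M [ 1.29  1.64 -0.14] w 0.0236 q6 1.15
dp [2.3 3.3 0.4] rot [ 0.27  0.21 -0.56]
113 [0.15428466 0.16385159 0.16593566]
```

View pics/s2.png

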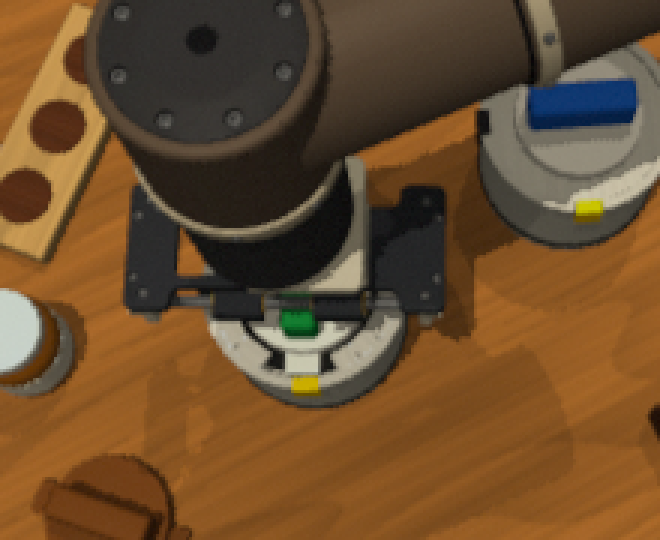

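{"api": "move_arm", "payload": {
  "deltas": [
    {"dp":[1,3,0.2],"rotation":[0,0,-0.3]},
    {"dp":[1,1.5,0],"rotation":[0,4,-0.2]},
    {"dp":[0.5,1,0],"rotation":[0,5,0]},
    {"dp":[0,1,0],"rotation":[0,5,0]}
  ]
}}

```text
t: 5.37
eef_pos: [0.5411, -0.2327, 0.1402]
ee_rot: [-1.578, 0.011, 2.399]
force: [-2.1, -0.3, 10.3]
width: 0.0232
```

```bash
python3 go.py 537 -231 136 63.9
```

```text
t 5.37 p [ 541.1 -232.7  140.2] rpy [-90.41   0.62 137.46] F [-2.1 -0.3 10.3] M [-0.24  1.09  0.18] w 0.0232 q6 0.9
dp [4.2 4.2 1.5] rot [ 0.75 73.56 -0.27]
```

{"api": "move_arm", "payload": {
  "deltas": [
    {"dp":[2,4,1],"rotation":[0.3,4,0]},
    {"dp":[2,2.5,0.5],"rotation":[0,5,0]},
    {"dp":[1,2,0],"rotation":[0,5,0]},
    {"dp":[1,2,0],"rotation":[0,5,0]}
  ]
}}

```text
t: 5.7
eef_pos: [0.5406, -0.2335, 0.1379]
ee_rot: [-1.581, 0.022, 2.057]
force: [-3.9, -3.4, 12.6]
width: 0.0235
```

```bash
python3 go.py 537 -231 136 63.9
```

```text
t 5.7 p [ 540.6 -233.5  137.9] rpy [-90.57   1.26 117.84] F [-3.9 -3.4 12.6] M [-0.92  1.83  0.32] w 0.0235 q6 0.54
dp [3.9 1.8 2.1] rot [ 1.12 53.94 -0.9 ]
```

{"api": "move_arm", "payload": {
  "deltas": [
    {"dp":[2,2,1],"rotation":[0.6,5,-0.5]},
    {"dp":[2,2,1],"rotation":[0.5,5,-0.4]},
    {"dp":[1,1.5,0.5],"rotation":[0.2,5,-0.2]},
    {"dp":[1,1.5,0],"rotation":[0.2,5,-0.2]}
  ]
}}

```text
t: 6.03
eef_pos: [0.5407, -0.2324, 0.1392]
ee_rot: [-1.568, 0.01, 1.695]
force: [-3.1, 1.5, 11.1]
width: 0.0233
```

```bash
python3 go.py 537 -231 136 63.9
```

```text
t 6.03 p [ 540.7 -232.4  139.2] rpy [-89.81   0.55  97.1 ] F [-3.1  1.5 11.1] M [0.2  0.78 0.16] w 0.0233 q6 0.18
dp [1.8 3.2 3.5] rot [-2.00e-02  3.32e+01 -5.80e-01]
```

{"api": "move_arm", "payload": {
  "deltas": [
    {"dp":[1,3,2],"rotation":[0,5,-0.4]},
    {"dp":[1,2.5,1],"rotation":[0,5,-0.2]},
    {"dp":[1,2,1],"rotation":[0,5,-0.2]},
    {"dp":[0.5,2,1],"rotation":[0,5,0]}
  ]
}}

```text
t: 6.37
eef_pos: [0.5415, -0.2323, 0.1383]
ee_rot: [-1.581, 0.001, 1.334]
force: [-2.5, -0.2, 12.5]
width: 0.024
```

```bash
python3 go.py 537 -231 136 63.9; python3 -c "
from station import arm;import cv2
f=arm.grab_frame('scene')
cv2.imwrite('pics/s3.png',f['pixels'][170:350,180:400,::-1].repeat(3,0).repeat(3,1))"
```

```text
t 6.37 p [ 541.5 -232.3  138.3] rpy [-9.061e+01  6.000e-02  7.644e+01] F [-2.5 -0.2 12.5] M [-0.26  1.75  0.36] w 0.024 q6 -0.17
dp [0.2 2.2 4.7] rot [6.200e-01 1.254e+01 1.000e-02]
```

View pics/s3.png

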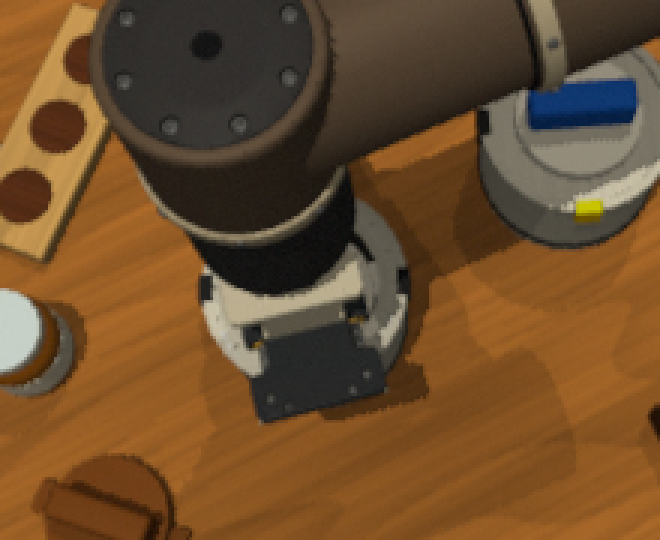

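The gripper hides the bar in this view, but the black marks are visible at (206,287) and (403,280). About 12.5° is left, so I'll turn slowly towards the stop and watch the moment.

{"api": "move_arm", "payload": {
  "deltas": [
    {"dp":[0.5,2.5,2],"rotation":[0.5,4,0]},
    {"dp":[0.5,2,1.5],"rotation":[0,4,0]},
    {"dp":[0.5,2,1],"rotation":[0,4,0]}
  ]
}}

```text
t: 6.67
eef_pos: [0.541, -0.2327, 0.1381]
ee_rot: [-1.583, 0.003, 1.115]
force: [-3.1, -2.1, 13.4]
width: 0.0235
```

```bash
python3 go.py 537 -231 136 63.9
```

```text
t 6.67 p [ 541.  -232.7  138.1] rpy [-90.67   0.18  63.87] F [-3.1 -2.1 13.4] M [-0.63  1.95  0.32] w 0.0235 q6 -0.39
dp [-0.2  2.1  4.3] rot [ 0.67 -0.03 -0.18]
```

{"api": "move_arm", "payload": {
  "deltas": [
    {"dp":[0,2.5,1.5],"rotation":[0.4,1.5,0]},
    {"dp":[0,2,1],"rotation":[0.2,1.5,0]},
    {"dp":[0,2,1],"rotation":[0,1.5,0]}
  ]
}}

```text
t: 6.92
eef_pos: [0.5402, -0.2326, 0.1377]
ee_rot: [-1.579, 0.004, 1.035]
force: [-5.9, 6.7, 17.3]
width: 0.0236
```

```bash
python3 go.py 537 -231 136 62
```

```text
t 6.92 p [ 540.2 -232.6  137.7] rpy [-90.49   0.23  59.3 ] F [-5.9  6.7 17.3] M [2.82 2.47 1.29] w 0.0236 q6 -0.47
dp [-0.3  1.6  3.6] rot [ 0.49 -2.7  -0.24]
```

Mz jumped to 1.3 N·m, so the lid is at its stop. Now I'll ease it up onto the lips, checking that it stays held.

{"api": "move_arm", "payload": {
  "deltas": [
    {"dp":[0,-1,0],"rotation":[0,0,0]},
    {"dp":[0,-1.5,0],"rotation":[0,0,0]},
    {"dp":[0,-1,0],"rotation":[0,0,0]}
  ]
}}

```text
t: 7.17
eef_pos: [0.5395, -0.2319, 0.143]
ee_rot: [-1.579, 0.005, 1.038]
force: [0.6, 0.2, 4.5]
width: 0.0236
```

```bash
python3 go.py 537 -231 142 61
```

```text
t 7.17 p [ 539.5 -231.9  143. ] rpy [-90.45   0.29  59.46] F [0.6 0.2 4.5] M [0.   0.52 0.35] w 0.0236 q6 -0.47
dp [-0.5  1.   2.6] rot [ 0.45 -1.54 -0.3 ]
```

Force is falling and the lid is near the lips. Opening now.

{"api": "move_arm", "payload": {
  "deltas": [
    {"dp":[0,0,0],"rotation":[0,0,0]},
    {"dp":[0,0,0],"rotation":[0,0,0]},
    {"dp":[0,0,0],"rotation":[0,0,0]},
    {"dp":[0,0,0],"rotation":[0,0,0]},
    {"dp":[0,0,0],"rotation":[0,0,0]}
  ],
  "jaw": 0
}}

```text
t: 7.58
eef_pos: [0.5388, -0.2315, 0.1417]
ee_rot: [-1.577, 0.005, 1.037]
force: [-0.6, -0.7, 0.4]
width: 0.0514
```

{"api": "move_arm", "payload": {
  "deltas": [
    {"dp":[0,0,0],"rotation":[0,0,0]},
    {"dp":[0,-10,0],"rotation":[0,0,0]},
    {"dp":[0,-25,0],"rotation":[0,0,0]},
    {"dp":[0,-30,0],"rotation":[0,0,0]},
    {"dp":[0,-30,0],"rotation":[0,0,0]}
  ]
}}

```text
t: 8.0
eef_pos: [0.5339, -0.2301, 0.2329]
ee_rot: [-1.561, 0.01, 1.035]
force: [0.7, -0.5, 0.4]
width: 0.0837
```

{"api": "move_arm", "payload": {
  "deltas": [
    {"dp":[-20,-20,0],"rotation":[0,0,0]},
    {"dp":[-35,-10,0],"rotation":[0,0,0]},
    {"dp":[-35,0,0],"rotation":[0,0,0]},
    {"dp":[-35,0,0],"rotation":[0,0,0]},
    {"dp":[-35,0,0],"rotation":[0,0,0]}
  ]
}}

```text
t: 8.42
eef_pos: [0.457, -0.3691, 0.2794]
ee_rot: [-1.578, 0.007, 1.046]
force: [1.2, -0.5, -0.3]
width: 0.0875
```

Run:
```python
from station import arm
from h import *
for n,bx in(("scene",(235,220,330,315)),("top",(350,125,440,210))):
    f=arm.grab_frame(n)
    m=mask(f,(45,100,40),(80,255,255),bx);P=dep(f,m)
    if len(P)>50: print(n,len(P),np.percentile(P[:,2],[1,20,50,80,99]).round(4),bar(P,np.percentile(P[:,2],50)-.004))
    else: print(n,len(P))
    x0,y0,x1,y1=bx;cv2.imwrite(f"pics/{n}4.png",cv2.resize(f["pixels"][y0-30:y1+30,x0-40:x1+40,::-1],None,fx=4,fy=4))
```

```text
scene 503 [0.1408 0.1656 0.169  0.1709 0.1742] (array([ 540.6, -231.5]), array([72.6, 22.1]), np.float32(61.4), 408, np.float64(0.16954797224284684))
top 0
```

View pics/scene4.png

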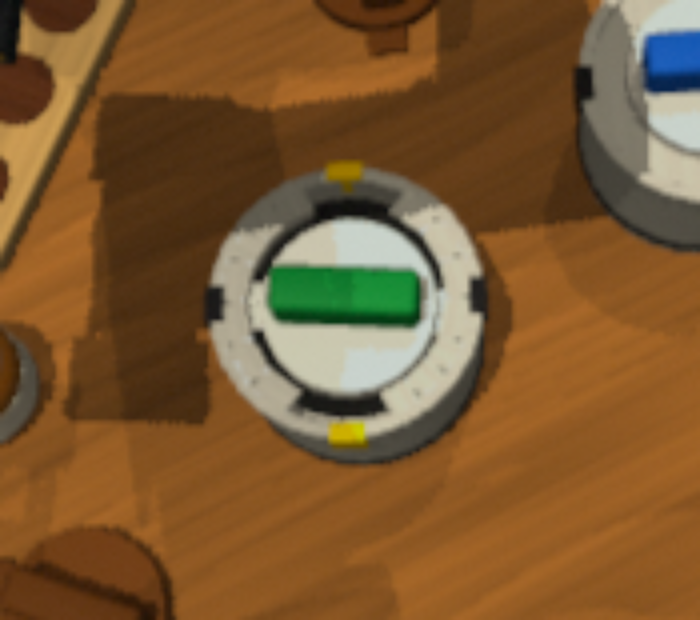

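View pics/top4.png

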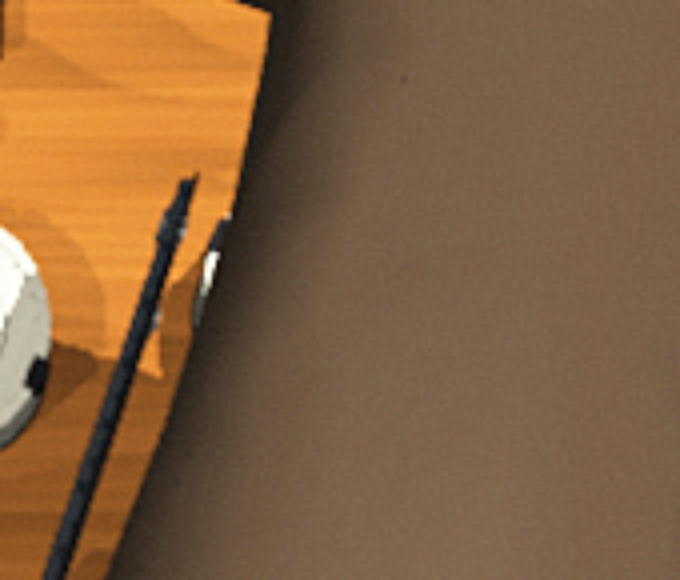

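The scene view shows the bar at (345,295) lying along the line of the black marks at (215,303) and (478,297), with the lugs tucked under the lips. Its top is 6 mm lower than at the start. I'll check that the lid is level, then hand in.

Run:
```python
from station import arm
from h import *
f=arm.grab_frame("scene");bx=(235,220,330,315)
P=dep(f,mask(f,(45,100,40),(80,255,255),bx));T=P[P[:,2]>.162]
a=np.radians(61.4);s=(T[:,:2]-[.5406,-.2315])@[np.cos(a),np.sin(a)]
print("z ends",np.median(T[s<-.015,2]),np.median(T[s>.015,2]),bar(P,.165),np.round(arm.get_state()["force"],1))
print(arm.job_done())
```

```text
z ends 0.16981331391384824 0.16991336047438144 (array([ 539.8, -231.6]), array([73.1, 22.3]), np.float32(59.8), 408, np.float64(0.16999424241538758)) [0.7 0.  0.3]
the job is handed in; nothing more can be done
None
```

The green-gripped lid is pushed down, turned clockwise to its stop and locked. I let go and backed the arm clear before handing in, at about 8.5 s of the 32 s allowed.

**How it went:** I gripped the green bar and pressed with about 10–13 N, roughly 7–10 mm down. I turned the lid until the turning moment jumped to 1.3 N·m at the stop, eased it up onto the lips and opened the gripper.

**Last checks, with nothing touching the lid:**
- **Height:** the bar's top is about 5.5–6 mm lower than at the start (5.5 expected when locked). It is level end to end within 0.1 mm.
- **Turn:** the bar turned about 88–90°. Its yaw read 61.4° in one picture and 59.8° in the next, while the black marks lie at about 64°. That puts it within 3–4° of the marks, close to the measurement scatter, and it was at its stop.
- **Not checked:** the arm blocked the top camera, so the final check used the scene camera only.

I did not touch the red and blue canisters.

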